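# Open the touch-latch cupboard on the display table

### The job

The little wooden cupboard on the table has no handle: press its door in (the round brass plate marks the place) until the push-to-open catch lets go, and let the spring throw the door ajar. Then push the door wide open with a finger, about square to the cupboard's front, and leave it standing open. Pick nothing up, and leave the jar, the compass and the soap carton where they stand.

Things in the scene. Friction and masses are not known exactly. Their poses are not given: they have to be found in the camera images.
- cupboard: Small dark wooden cupboard, fixed to the table; 110 deep (x) x 170 wide (y) x 150 mm high, its top board's front edge 49 mm ahead of the origin, well behind the door (outer face 73 mm ahead). Origin: centre of its underside. Its own -x axis points out of the front, where the door is; +y is to the left as one faces the front. Its spring plunger comes out low, under 40 mm high.
- door (a joint): Door angle, rad. 0 = shut, as found (within 0.01); negative = pressed in, hard stop at -0.032. Pressed past about -0.025 (3.5 mm at the plate; 3 to 6 N) the catch frees for good; as the finger backs off, a spring throws the door out and it rests at about 0.4 to 0.6. From there it swings with slight friction and stays where left; hard stop at 1.65. Shut again, it may not catch.
- door_hinge (a point): Point on the door's upright hinge axis at the left (+y) end of the front, 75 mm above the table, at (-67, 79, 75) mm in the cupboard's frame; its axes are the cupboard's. Seen from above, opening turns the door clockwise.
- push_plate (a point): Centre of the outer face of the round brass push plate (28 mm across, 2.5 mm proud) on the door's outside near the free edge, 112 mm above the table, 141 mm from the hinge axis, 26 mm below the door's upper edge. Its axes are the door's: -x points out of the door's outer face, +x out of its inner face, +y along the door to the hinge.
- door_edge (a point): Upper corner of the door's free (right) edge, mid-thickness (door 12 mm thick), 138 mm above the table, 159 mm from the hinge axis; the door's mid-plane passes through that axis. On the inner face a steel strike stands 38 mm out, 142 mm from the hinge axis, all of it under 70 mm above the table. Axes as push_plate.
- jar: Bystander: loose candle jar, about 68 across x 102 mm high. Origin: centre of its underside.
- compass: Bystander: loose round brass pocket compass, 60x54x16 mm. Origin: centre of its underside.
- soap: Bystander: loose white soap carton, 56x56x60 mm. Origin: centre of its underside.

How it is judged:
On the way, in this order (a step that is already met when the one before it is completed fails the run):
1. the door is pressed in by a finger until the catch lets go (value of joint door below -0.02 rad and contact force between the fingers and cupboard above 0.5 N), for 0.02 s.
2. the spring has thrown the door ajar (value of joint door above 0.3 rad), for 0.1 s.
3. the door is pushed wide open (value of joint door above 1.25 rad), for 0.1 s.
At the end, for the whole second after the job is handed in: The door stands still at more than 1.25 rad (72 degrees) open, and the jar, the compass and the soap carton are within 20 mm of where they stood (value of joint door above 1.25 rad and velocity of joint door between -0.05 and 0.05 rad/s and distance of each of jar, compass, soap from where it was at the start of the episode below 0.02 m); the robot touches nothing.
It fails at once if the jar, the compass or the soap carton was lifted, carried or knocked more than 20 mm from its place (distance of any of jar, compass, soap from where it was at the start of the episode above 0.02 m).
It also fails if it takes over 48 s, if anything falls off the work surface, if the arm or the gripper's body presses on something with over 40 N, if the wrist force passes 120 N, or if a joint passes its speed limit or range.

### The arm

A 7-joint arm with a two-finger parallel gripper is mounted at the origin on a cart in front of the work surface, level with it; the furniture and walls round the work are solid. World frame = base frame: x ahead of the robot, y to its left, z up, the work surface at z = 0. Lengths are in m, angles in rad, forces in N, time in s.
With the tool pointing down it reaches from about 0.425 to 0.925 m from the base axis. Payload 6.8 kg.
Tool frame: the origin (TCP) lies midway between the tips of the shut fingers; the grasp point (between the pads) lies 19 mm behind it (grip_point_offset is the z of the grasp point in the tool frame, in m); z points along the fingers, y is the line along which they close (so a half turn about z gives the same grasp; the last joint's range is limited). The gripper opens to 85 mm and grips with 20 to 120 N. Pads are 22 mm wide; open, the fingers measure 114 mm over their backs; the gripper's body (76 mm by 85 mm) begins 54 mm behind the grasp point. The pads swing forward as they close: fully open they stand 13 mm farther back than shut.
Start: joints at [-1.382, 0.477, 0.022, 1.555, -0.011, 1.109, -0.083], TCP at [0.197, 0.646, 0.231] pointing down, gripper open.
Joint ranges: [-2.96, 2.96], [-0.34, 2.1], [-1.41, 1.46], [0.24, 2.44], [-1.37, 4.51], [0.17, 1.92], [-2.96, 2.96]. Speed limits (rad/s): [2.39, 2.39, 3.14, 3.14, 3.14, 3.14, 3.14].

### API

Orientations are given as a rotation vector (axis times angle).
In Python, from bench import get_obs, grab_frame, calibration, hand_in, grip_point_offset gives the robot as it stands.
- The arm moves only by the shell command python3 -m pendant 'ROWS' [OPENING] [FORCE]. ROWS is a JSON object of lists of equal length, an entry for each row: "translation": the shift along the world's x, y, z in units of 25 mm (1.0 is 25 mm), a list of three; "delta_rot": the turn, a rotation vector about the world's x, y, z in units of 5 degrees (1.0 is 5 degrees), a list of three. In form: {"translation": [[dx, dy, dz], ...], "delta_rot": [[rx, ry, rz], ...]}. A call has 1 to 12 rows; each row is the pose to reach, as a shift and turn from the pose commanded when the call began; what a row does not reach only later rows make up. A row lasts 1/8 s, in which the tool goes at most 62.5 mm and 10.7 degrees, less where a joint would pass 70% of its speed; a pose out of reach is approached as far as the arm can. A call with a gripper value outside its range is refused whole. OPENING is the opening, from 0 (shut) to 1 (fully open), set as the call begins (- or left out, the last holds). The fingers move at their own pace and stop on an object; FORCE is the grip in N (left out, the last holds). Time passes only in rows, so rows that repeat a pose let the fingers close. It gives the time, the measured TCP pose, the force, the opening and the grip force at its end, in the units of the state.
- get_obs(): the state, without advancing time (a new reading comes with each control period).
- grab_frame(name): name is "scene" or "top"; returns (picture, depth): 420x560x3 uint8, red, green, blue; 420x560 float32, m along the optical axis (not along the pixel's ray), 0 where there is no reading.
- calibration(name): a dict with "K" (3x3 intrinsics, pixels), "k1" (the pictures are not rectified: a ray, as slopes to the right and down, at radius r is drawn at 1 + k1 r^2 times it, then the intrinsics apply), "rvec" (rotation vector, rad) and "tvec" (3), from world to camera coordinates, as OpenCV has them. Camera axes: x right, y down, z forward; pixel columns grow to the right and rows downward; lengths in m; the calibration is good to about 2 mm. A picture is of the moment at which its call begins. calibration takes no time and is no camera call.
- hand_in(): hands the job in; it is judged then, once.
The state is a dict: "clock": time; "joints": joint angles; "qvel": joint speeds; "tau": joint torques, N m; "tcp_pos": TCP position; "orientation": TCP orientation; "contact_force": force on the tool from outside, world axes, zero at the start; "moment": the same for the moment, N m; "grip_width": finger opening in m; "gripper_force": force on a finger pad.
Only numpy, scipy, OpenCV 4.12 (cv2) and the standard library are available. Lean on these libraries where they do the work, as an engineer would, in place of code of your own. Each camera call takes 0.05 s, during which the arm holds its last target. There are 200 camera calls.

## Working session

There is one attempt and no reset: what is moved stays moved. The work goes in short steps, Python scripts to look and compute and a shell command to move; the robot and the scene stay as the last step left them, time stands still between calls to the robot, and variables do not carry over. Pictures are saved under pics/ and viewed, at most 10 in all, crops included, and the job is handed in when it is done.

```bash
mkdir -p pics; cat > h.py <<'E'
import numpy as np, cv2
from bench import *
def cloud(name):
    im,d=grab_frame(name); c=calibration(name); K=np.array(c["K"],float)
    v,u=np.mgrid[:420,:560]
    xd=(u-K[0,2])/K[0,0]; yd=(v-K[1,2])/K[1,1]
    x,y=xd.copy(),yd.copy()
    for _ in range(8):
        s=1+c["k1"]*(x*x+y*y); x,y=xd/s,yd/s
    R=cv2.Rodrigues(np.array(c["rvec"],float))[0]; t=np.array(c["tvec"],float).ravel()
    P=(np.stack([x*d,y*d,d],-1)-t)@R
    P[d==0]=np.nan
    return im,P
E
python3 - <<'E'
from h import *
for n in("scene","top"):
    im,P=cloud(n); cv2.imwrite(f"pics/{n}0.png",im[:,:,::-1]); np.save(n+"0.npy",P)
    c=calibration(n); R=cv2.Rodrigues(np.array(c["rvec"],float))[0]; print(n,-R.T@np.array(c["tvec"]).ravel(), np.isnan(P[...,0]).mean())
o=get_obs();print(o)
E
```

```text
scene [-0.01172902 -1.13084415  0.93892458] 0.00860969387755102
top [ 0.31295001 -0.16025913  1.00888651] 0.003966836734693877
{'clock': 0.1, 'joints': array([-1.3821072 ,  0.47770988,  0.02230621,  1.55636009, -0.01147106,
        1.10928908, -0.08308192]), 'qvel': array([-0.0004236 , -0.00280113,  0.00155313, -0.00332662, -0.0007918 ,
        0.00073002,  0.0002018 ]), 'tau': array([ 4.78173999e-03, -5.97754884e+01,  1.61443446e+00, -2.81951666e+01,
        1.29474193e-02,  4.99312286e-03,  4.36838326e-07]), 'tcp_pos': array([0.19724509, 0.64497794, 0.23042413]), 'orientation': array([-4.64339571e-01, -3.10697036e+00,  2.56744828e-03]), 'contact_force': array([-0.66710499, -0.35399701,  0.6387462 ]), 'moment': array([-0.05337192, -0.01147548, -0.00980603]), 'gripper_force': 0.0, 'grip_width': 0.0850808837240448}
```

View pics/scene0.png

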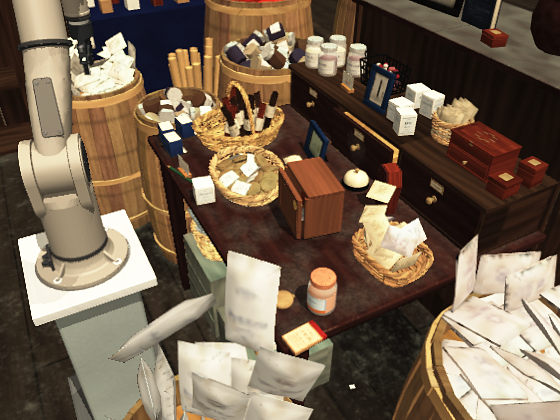

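View pics/top0.png

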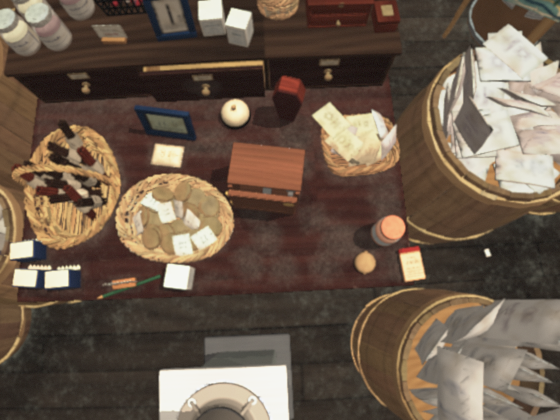

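The scene view shows the cupboard at about (312,200), with its door on the left facing the robot. The soap carton is at (203,190), the jar at (322,290) and the compass at (285,299). In the top view the cupboard top is at about (267,170) with the door strip below it at (262,203). The soap is at (179,277), the jar at (389,230) and the compass at (364,262). The big basket at (176,218) is close to the hinge side.

```bash
python3 - <<'E'
from h import *
P=np.load("top0.npy"); im=cv2.imread("pics/top0.png")
v,u=np.mgrid[:420,:560]
box=(u>215)&(u<320)&(v>130)&(v<225)
top=box&(abs(P[...,2]-.15)<.006)
def rect(m,l):
    m=cv2.morphologyEx(m.astype('uint8'),cv2.MORPH_OPEN,np.ones((3,3)))>0
    p=P[m]; r=cv2.minAreaRect((p[:,:2]*1000).astype('float32')); print(l,len(p),p[:,2].mean().round(4),r,cv2.boxPoints(r).round().tolist())
rect(top,'top')
d=box&(P[...,2]>.128)&(P[...,2]<.143); rect(d,'door')
for l,(a,b,c,e),z in(('soap',(155,200,255,300),.05),('jar',(365,412,205,255),.085),('compass',(350,380,245,280),.01)):
    rect((u>a)&(u<b)&(v>c)&(v<e)&(P[...,2]>z)&(P[...,2]<z+.03),l)
for l,(a,b,c,e) in dict(basket=(112,238,165,268),basket2=(318,405,95,180),rest=(215,320,225,300)).items():
    m=(u>a)&(u<b)&(v>c)&(v<e)&(P[...,2]>.01);p=P[m];print(l,p.min(0).round(3) if len(p) else 0,p.max(0).round(3) if len(p) else 0)
S=np.load("scene0.npy")
for y,x in((200,290),(225,293),(196,297),(205,300)):print((x,y),S[y,x].round(3))
m=(S[...,2]>.03)&(S[...,2]<.145)&(v>150)&(v<245)&(u>270)&(u<350);p=S[m];print(p.min(0),p.max(0))
m=cv2.resize(cv2.imread("pics/scene0.png")[150:245,260:360],None,fx=6,fy=6,interpolation=2);cv2.imwrite("pics/crop1.png",m)
E
```

```text
top 3089 0.1498 ((621.404541015625, -135.1865997314453), (174.4029541015625, 105.19075775146484), 80.92808532714844) [[556.0, -213.0], [660.0, -230.0], [687.0, -57.0], [583.0, -41.0]]
door 480 0.1367 ((556.40576171875, -124.80876159667969), (169.5323944091797, 27.138992309570312), 81.07830810546875) [[530.0, -206.0], [557.0, -211.0], [583.0, -43.0], [556.0, -39.0]]
soap 631 0.0585 ((390.1931457519531, 96.35092163085938), (86.9854736328125, 79.35352325439453), 87.46666717529297) [[349.0, 55.0], [428.0, 51.0], [432.0, 138.0], [352.0, 142.0]]
jar 495 0.0999 ((468.4287109375, -431.7940979003906), (58.55906295776367, 57.108524322509766), 84.97896575927734) [[437.0, -458.0], [494.0, -463.0], [499.0, -405.0], [443.0, -400.0]]
compass 250 0.014 ((395.7698669433594, -375.05426025390625), (43.23964309692383, 47.45515060424805), 72.64945220947266) [[367.0, -389.0], [412.0, -403.0], [425.0, -361.0], [380.0, -347.0]]
basket [ 0.4   -0.067  0.01 ] [0.67  0.283 0.154]
basket2 [ 0.624 -0.489  0.01 ] [ 0.796 -0.265  0.177]
rest [ 0.436 -0.042  0.011] [0.509 0.006 0.059]
(290, 200) [ 0.542 -0.149  0.099]
(293, 225) [ 0.534 -0.182  0.039]
(297, 196) [ 0.541 -0.187  0.138]
(300, 205) [ 0.54  -0.205  0.121]
[ 0.52902233 -0.23239343  0.03002531] [0.88323386 0.16508589 0.14499097]
```

View pics/crop1.png

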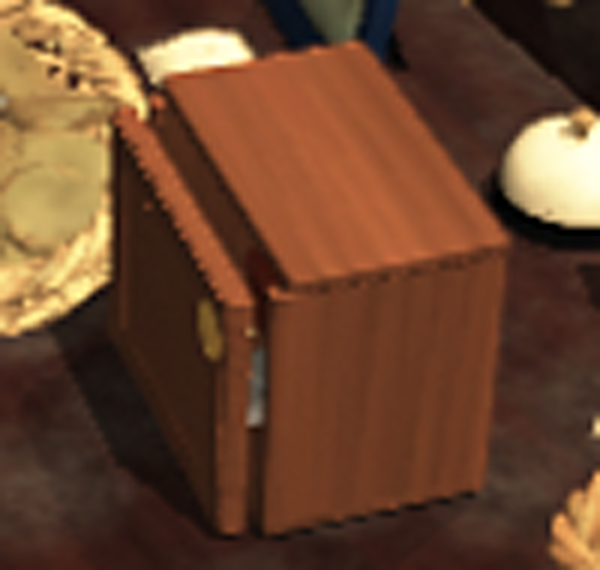

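```bash
python3 -m pendant '{"translation":[[8.1,-9.8,2],[8.1,-9.8,2],[8.1,-9.8,2],[8.1,-9.8,2],[8.1,-9.8,2],[8.1,-9.8,2],[10.1,-25.8,2],[10.1,-25.8,2],[10.1,-25.8,2],[10.1,-25.8,2],[10.1,-25.8,2],[10.1,-25.8,2]],"delta_rot":[[0,0,0.8],[0,0,1.6],[0,0,1.6],[0,0,1.6],[0,0,1.6],[0,0,1.6],[0,0,1.6],[0,0,1.6],[0,0,1.6],[0,0,1.6],[0,0,1.6],[0,0,1.6]]}' 0 20
```

```text
clock: 1.6
tcp_pos: [0.4462, 0.0273, 0.2812]
orientation: [0.244, 3.132, 0.001]
contact_force: [0.8, 0.4, 0.3]
grip_width: -0.0003
gripper_force: 0.0
```

```bash
python3 -m pendant '{"translation":[[1.15,-8.1,0],[1.15,-8.1,0],[1.15,-8.1,0],[1.15,-8.1,-3.2],[1.15,-8.1,-7],[1.15,-8.1,-7],[1.15,-8.1,-7],[1.15,-8.1,-7]],"delta_rot":[[0,0,0],[0,0,0],[0,0,0],[0,0,0],[0,0,0],[0,0,0],[0,0,0],[0,0,0]]}'
python3 - <<'E'
from h import *
im,P=cloud("scene"); S=im[130:260,240:370]
cv2.imwrite("pics/pre.png",cv2.resize(S,None,fx=4.5,fy=4.5,interpolation=2)[:,:,::-1]); np.save("pre.npy",P)
E
```

```text
clock: 2.6
tcp_pos: [0.4763, -0.1741, 0.1077]
orientation: [0.246, 3.13, -0.0]
contact_force: [0.9, -0.1, 0.2]
grip_width: 0.0001
gripper_force: 0.0
```

View pics/pre.png

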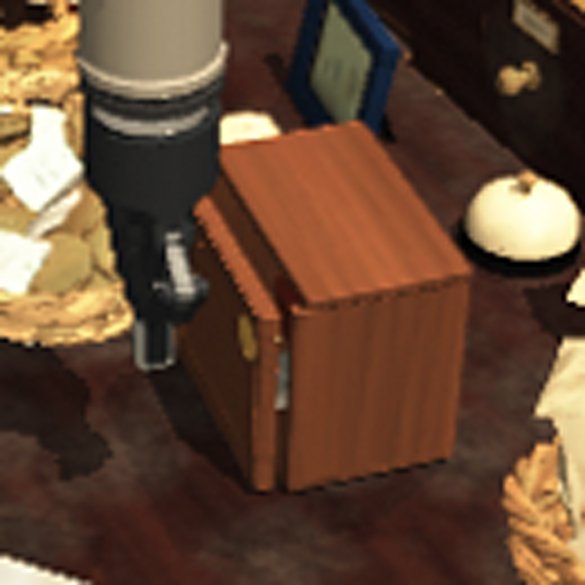

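The picture shows the shut fingers about 50 mm in front of the brass plate, fingertips at about (155,365) in the crop and the plate at (248,335), and nothing between them.

```bash
python3 -m pendant '{"translation":[[0.79,-0.12,0],[1.58,-0.25,0],[1.62,-0.25,0],[1.66,-0.26,0],[1.7,-0.26,0],[1.7,-0.26,0]],"delta_rot":[[0,0,0],[0,0,0],[0,0,0],[0,0,0],[0,0,0],[0,0,0]]}'
```

```text
clock: 3.4
tcp_pos: [0.5173, -0.1805, 0.1065]
orientation: [-0.247, -3.132, -0.0]
contact_force: [0.4, 0.2, 1.0]
grip_width: -0.0
gripper_force: 0.0
```

```bash
python3 -m pendant '{"translation":[[0.08,-0.01,0],[0.16,-0.02,0],[0.24,-0.04,0],[0.24,-0.04,0]],"delta_rot":[[0,0,0],[0,0,0],[0,0,0],[0,0,0]]}'; python3 -m pendant '{"translation":[[0.04,-0.01,0],[0.08,-0.01,0],[0.08,-0.01,0]],"delta_rot":[[0,0,0],[0,0,0],[0,0,0]]}'
```

```text
clock: 3.9
tcp_pos: [0.5234, -0.1816, 0.1061]
orientation: [-0.247, -3.131, -0.0]
contact_force: [-1.7, -0.0, 0.7]
grip_width: 0.0004
gripper_force: 0.7
clock: 4.28
tcp_pos: [0.5246, -0.1818, 0.1061]
orientation: [-0.247, -3.13, -0.001]
contact_force: [-4.3, 1.1, 4.0]
grip_width: 0.0
gripper_force: 2.6
```

```bash
python3 -m pendant '{"translation":[[0.04,-0.01,0],[0.08,-0.01,0],[0.12,-0.02,0],[0.12,-0.02,0]],"delta_rot":[[0,0,0],[0,0,0],[0,0,0],[0,0,0]]}'
```

```text
clock: 4.78
tcp_pos: [0.5278, -0.1824, 0.1059]
orientation: [-0.247, -3.13, 0.0]
contact_force: [-3.6, 0.4, -0.7]
grip_width: -0.0002
gripper_force: 2.0
```

```bash
python3 -m pendant '{"translation":[[0.04,-0.01,0],[0.08,-0.01,0],[0.12,-0.02,0],[0.12,-0.02,0]],"delta_rot":[[0,0,0],[0,0,0],[0,0,0],[0,0,0]]}'
```

```text
clock: 5.28
tcp_pos: [0.528, -0.1825, 0.1057]
orientation: [-0.247, -3.125, -0.003]
contact_force: [-13.4, 2.6, 10.0]
grip_width: 0.0001
gripper_force: 6.8
```

```bash
python3 -m pendant '{"translation":[[-2.4,0.37,0],[-4.3,-1.5,0],[-4.3,-3.2,0],[-4.3,-3.2,0],[-4.3,-3.2,0],[-4.3,-3.2,0],[-4.3,-3.2,0],[-4.3,-3.2,0]],"delta_rot":[[0,0,0],[0,0,0],[0,0,0],[0,0,0],[0,0,0],[0,0,0],[0,0,0],[0,0,0]]}'
python3 - <<'E'
from h import *
im,P=cloud("top"); v,u=np.mgrid[:420,:560]
ex=np.array([.988,-.155]);ey=np.array([.155,.988]);o=np.array([.6184,-.1347]);h=np.array([.5644,-.0462])
q=P[...,:2]-o; lx=q@ex; ly=q@ey
m=(lx<-.06)&(lx>-.24)&(ly<.1)&(ly>-.095)&(P[...,2]>.125)&(P[...,2]<.143)
p=P[m][:,:2]; r=cv2.fitLine((p*1000).astype('float32'),cv2.DIST_HUBER,0,.01,.01).ravel(); d=r[:2]; d=d*np.sign(-d@ey)
print(len(p),r,'theta',np.arctan2(-d@ex,-d@ey),'max len',((p-h)@d).max())
cv2.imwrite("pics/ajar.png",cv2.resize(im[130:310,150:420],None,fx=2.8,fy=2.8)[:,:,::-1])
E
```

```text
clock: 6.28
tcp_pos: [0.4245, -0.2623, 0.1063]
orientation: [0.245, 3.132, 0.0]
contact_force: [-0.2, -0.8, 0.3]
grip_width: 0.0001
gripper_force: 0.0
455 [   0.57287055    0.8196458   518.2434     -109.795006  ] theta 0.4543895953012066 max len 0.15856198080532605
```

View pics/ajar.png

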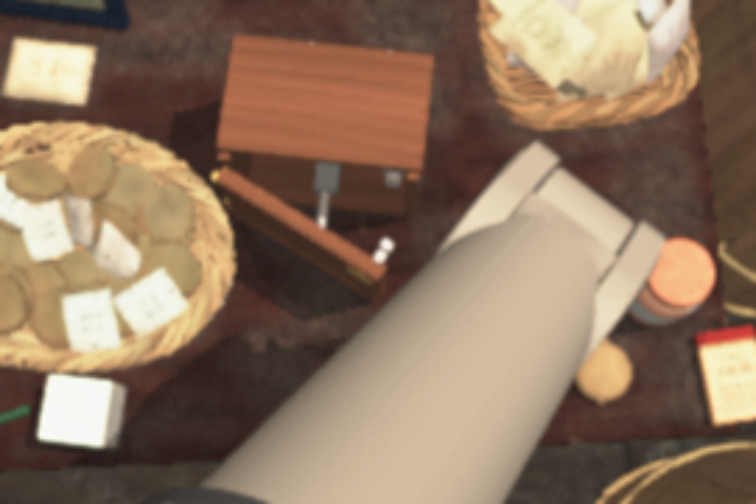

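The top view shows the door ajar at about 0.45 rad, with its free edge near (370,285) in the crop. The jar and compass haven't moved. Next the finger goes round the free edge to the inner side.

```bash
python3 -m pendant '{"translation":[[1.6,0.5,0],[3.2,1.1,0],[3.2,1.1,0],[3.82,3.3,0],[3.82,3.3,0],[3.82,3.3,0]],"delta_rot":[[0,0,0],[0,0,0],[0,0,0],[0,0,0],[0,0,0],[0,0,0]]}'
```

```text
clock: 7.08
tcp_pos: [0.519, -0.1806, 0.1063]
orientation: [-0.246, -3.131, 0.0]
contact_force: [-0.1, -0.7, 0.5]
grip_width: 0.0003
gripper_force: 0.0
```

```bash
python3 -m pendant '{"translation":[[-0.64,0.9,0],[-0.96,1.1,0],[-1.28,1.32,0],[-1.56,1.56,0],[-1.85,1.81,0],[-2.08,2.1,0],[-2.32,2.41,0],[-2.52,2.72,0],[-2.73,3.04,0],[-2.87,3.4,0],[-3.0,3.75,0],[-3.0,3.75,0]],"delta_rot":[[0,0,0],[0,0,0],[0,0,0],[0,0,0],[0,0,0],[0,0,0],[0,0,0],[0,0,0],[0,0,0],[0,0,0],[0,0,0],[0,0,0]]}'
cat > m.py <<'E'
from h import *
im,P=cloud("top")
ex=np.array([.988,-.155]);ey=np.array([.155,.988]);o=np.array([.6184,-.1347]);h=np.array([.5644,-.0462])
q=P[...,:2]-o; lx=q@ex; ly=q@ey
m=(lx<-.06)&(lx>-.25)&(ly<.11)&(ly>-.095)&(P[...,2]>.128)&(P[...,2]<.142)
p=P[m][:,:2]; r=cv2.fitLine((p*1000).astype('float32'),cv2.DIST_HUBER,0,.01,.01).ravel(); d=r[:2]; d=d*np.sign(-d@ex)
print(len(p),r,'theta',np.arctan2(-d@ex,-d@ey))
import sys; cv2.imwrite(sys.argv[1],cv2.resize(im[130:310,150:420],None,fx=2.8,fy=2.8)[:,:,::-1])
E
python3 m.py pics/open1.png
```

```text
clock: 8.57
tcp_pos: [0.4444, -0.0857, 0.1062]
orientation: [-0.244, -3.132, -0.001]
contact_force: [-0.4, -0.8, 0.2]
grip_width: 0.0001
gripper_force: 0.0Traceback (most recent call last):
  File "m.py", line 6, in <module>
    p=P[m][:,:2]; r=cv2.fitLine((p*1000).astype('float32'),cv2.DIST_HUBER,0,.01,.01).ravel(); d=r[:2]; d=d*np.sign(-d@ex)
                    ~~~~~~~~~~~^^^^^^^^^^^^^^^^^^^^^^^^^^^^^^^^^^^^^^^^^^^^^^^^^^^^^
cv2.error: OpenCV(4.12.0) /io/opencv/modules/imgproc/src/linefit.cpp:50: error: (-215:Assertion failed) count > 0 in function 'fitLine2D_wods'
```

```bash
python3 -m pendant '{"translation":[[-0.1,0.36,0],[-0.2,0.73,0],[-0.24,0.98,0],[-0.24,0.98,0],[-0.24,0.98,0],[-0.4,-0.2,0],[-0.5,-2,0],[-0.5,-4,2],[-0.5,-6,4],[-0.5,-8,4],[-0.5,-8,4],[-0.5,-8,4]],"delta_rot":[[0,0,0],[0,0,0],[0,0,0],[0,0,0],[0,0,0],[0,0,0],[0,0,0],[0,0,0],[0,0,0],[0,0,0],[0,0,0],[0,0,0]]}'
python3 m.py pics/open1.png
```

```text
clock: 10.12
tcp_pos: [0.4317, -0.2864, 0.2058]
orientation: [-0.248, -3.131, -0.001]
contact_force: [0.2, 0.1, 0.1]
grip_width: 0.0001
gripper_force: 0.0
450 [ 9.9858266e-01 -5.3223357e-02  4.8590201e+02 -4.1461510e+01] theta 1.468430644520027
```

View pics/open1.png

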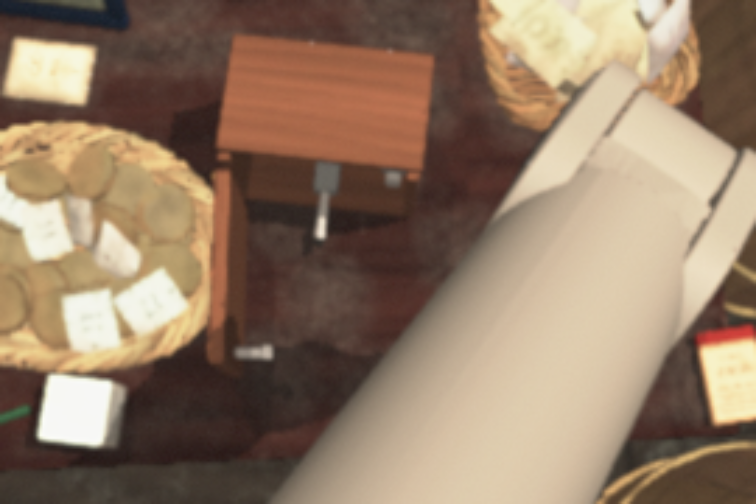

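The door now stands at about 1.47 rad and the soap is unmoved. The finger is clear of everything. I'll let it settle, check once more and hand in.

```bash
python3 -m pendant '{"translation":[[0,1,1],[0,1,1],[0,1,1],[0,1,1]],"delta_rot":[[0,0,0],[0,0,0],[0,0,0],[0,0,0]]}'
python3 m.py pics/open2.png; python3 -c "
from bench import *
print(hand_in())"
```

```text
clock: 10.68
tcp_pos: [0.4317, -0.2616, 0.2306]
orientation: [-0.247, -3.131, -0.0]
contact_force: [-0.0, -0.2, 0.1]
grip_width: 0.0
gripper_force: 0.0
450 [ 9.9865752e-01 -5.1798727e-02  4.8584705e+02 -4.1545715e+01] theta 1.467004049505741
the job is handed in; nothing more can be done
None
```

The job is handed in at about 10.7 s: the catch let go, the spring threw the door to about 0.45 rad, and I pushed it open to about 1.47 rad, where it stays still. The arm is clear and no contact with the jar, compass or soap was seen, though the arm hid the jar and compass in the last picture I viewed.

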